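# Push the loaf tin into the tray's corner and slide its lid shut

### The job

The empty loaf tin goes into the oven on its tray to be seasoned, lid on. Pushing with the fingers from outside only, without gripping the tin, reaching into it or lifting it, push the tin along the tray until its long side lies flush against the back rim and its left end touches the left rim, and push its sliding lid fully shut. Keep the tin flat on the tray and leave everything else where it stands.

Things in the scene. Friction and masses are not known exactly. Their poses are not given: they have to be found in the camera images.
- tray: Aluminium baking tray with a low rim, on a brown silicone mat; it is fixed. 308 (x) x 428 (y) mm outside, 294 x 414 mm inside the rim. Origin at its centre, on the worktop; x points to its back rim (away from the robot), y to its left rim. Inner floor 4 mm and top of the rim 26 mm above the worktop; rim about 8 mm thick with its rolled edge.
- tray_corner (a point): The inner back left corner of the tray, at the floor, where the tin's corner belongs; axes as tray. Fixed things stand left of the tray: a stack of boxes 260 mm high, and beyond it a tall ice shaver, 410 mm high, at the left end of the worktop.
- loaf_tin: Dark empty loaf tin with a sliding lid, loose on the tray floor: 104 (x) x 200 (y) mm, vertical sides, 88 mm high to its guides, 0.6 to 0.95 kg with the lid. Origin under its centre, on the tray floor; x points to its back long side, y to its left (stop) end. It slides on the tray with about 3 to 8 N. The lid closes towards +y and, while open, sticks out beyond the tin's right (-y) end.
- tin_corner (a point): The tin's back left bottom corner, at (52, 100, 0) mm in its frame.
- lid (a joint): How far the lid is open, in m: 0 shut (against its stop), 0.13 at most. It slides stiffly, about 5 N, in the tin's guides and stays where it is left; pushed with the tin not against the left rim, the tin may move before the lid does.
- lid_end (a point): Middle of the outer face of the down-turned flange across the lid's right end, which is the face to push towards the tin's +y. The flange is 88 mm wide, 3.5 mm thick and 20 mm high (10 mm above and below this point; its folded lower edge adds 2 mm); this point is 74 mm above the tray floor and the top of the lid's sheet 10 mm above this point. With the lid shut the face stands 7 mm out from the tin's end.
- ramekin: White ramekin, 69 mm across, 46 mm high, in the tray's front left part. Origin under its centre. Not to be disturbed.
- small_cutter: Steel ring cutter, 60 mm across, 38 mm high, in the tray's front right part. Origin under its centre. Not to be disturbed.
- jam_jar: Jam jar, 69 mm across, 99 mm high, behind the tray. Origin under its centre. Not to be disturbed.
- tin_can: Food tin, 75 mm across, 58 mm high, behind the tray. Origin under its centre. Not to be disturbed.
- shaker: Shaker with a grey cap, 44 mm across, 90 mm high, behind the tray. Origin under its centre. Not to be disturbed.
- timer: White kitchen timer with a red dial, 68 x 68 x 38 mm, right of the tray towards the back. Origin under its centre. Not to be disturbed.
- probe: White probe thermometer with a thin steel spike, 204 x 30 x 18 mm, lying right of the tray towards the front. Origin under its centre. Not to be disturbed.

How it is judged:
At the end, for the whole second after the job is handed in: The tin stands at rest, flat on the tray, its back left corner within 5 mm of the tray's inner back left corner in each direction and its side parallel to the rim within 0.035 rad (2 degrees); the lid is open by less than 4 mm (x of tin_corner in the frame of tray_corner between -0.005 and 0.004 m and y of tin_corner in the frame of tray_corner between -0.005 and 0.004 m and z of tin_corner in the frame of tray_corner below 0.004 m and angle between the x axis of loaf_tin and the x axis of tray, either way round below 0.035 rad and angle between loaf_tin's own z axis and vertical below 0.03 rad and value of joint lid below 0.004 m and linear speed of loaf_tin below 0.01 m/s); the robot touches nothing.
It fails at once if the tin is lifted or carried (more than 8 mm off the tray floor) or tipped more than 0.12 rad (z of loaf_tin in the frame of tray above 0.012 m or angle between loaf_tin's own z axis and vertical above 0.12 rad).
It fails at once if another thing is moved by more than 15 mm (distance of any of ramekin, small_cutter, jam_jar, tin_can, shaker, timer, probe from where it was at the start of the episode above 0.015 m).
It fails at once if the fingers reach into the tin or straddle its wall, as if to grip or drag it (the grasp point between the finger pads comes below the top of the tin's sides and within the tin's outline) (x of the grasp point in the frame of loaf_tin between -0.054 and 0.054 m and y of the grasp point in the frame of loaf_tin between -0.102 and 0.102 m and z of the grasp point in the frame of loaf_tin below 0.088 m).
It also fails if it takes over 51 s, if anything falls off the work surface, if the arm or the gripper's body presses on something with over 40 N, if the wrist force passes 120 N, or if a joint passes its speed limit or range.

### The arm

A 7-joint arm with a two-finger parallel gripper is mounted at the origin on a cart in front of the work surface, level with it; the furniture and walls round the work are solid. World frame = base frame: x ahead of the robot, y to its left, z up, the work surface at z = 0. Lengths are in m, angles in rad, forces in N, time in s.
With the tool pointing down it reaches from about 0.35 to 0.9 m from the base axis. Payload 8.1 kg.
Tool frame: the origin (TCP) lies at the very end of the fingers, on their centre line; the grasp point (between the pads) lies 19 mm behind it; z points along the fingers, y is the direction in which the jaws open and shut (so a half turn about z gives the same grasp; the last joint's range is limited). The gripper opens to 92 mm and grips with 3 to 60 N. Pads are 19 mm wide; open, the fingers measure 130 mm over their backs; the gripper's body (75 mm by 190 mm) begins 47 mm behind the grasp point.
Start: joints at [1.144, 0.434, 0.025, 1.573, -0.012, 1.134, -0.075], TCP at [0.199, -0.593, 0.227] pointing down, gripper open.
Joint ranges: [-2.62, 2.62], [-0.44, 2.09], [-1.27, 1.32], [0.08, 2.57], [-1.32, 4.46], [0.12, 2], [-2.74, 2.74]. Speed limits (rad/s): [2.22, 2.22, 3.01, 3.01, 3.14, 3.14, 3.14].

### API

Orientations are given as a unit quaternion [x, y, z, w].
In Python, from rig import env gives the robot as it stands. Calls block until the motion is done:
- env.reach(position, orientation): joint-space move of the TCP to a pose.
- env.move_straight(position, rotation=None, v=0.15): straight line of the TCP; rotation=None keeps the orientation; v is the mean speed in m/s.
- env.set_joints(angles): joint-space move.
- env.set_gripper(opening): finger opening in m; the grip force is fixed at half the most; returns when the fingers have stopped.
- env.wait(seconds).
- env.inverse_kinematics(position, orientation): joint angles nearest the present ones, or None.
- env.observe(): the state.
- env.grab_frame(name): name is "side" or "top"; returns the picture (480x640x3 uint8, red, green, blue); there is no depth.
- env.camera_model(name): a dict with "fovy" (degrees; the focal length in pixels is half the picture's height over the tangent of half this angle, whatever the lens; pixels are square), "cx", "cy" (the principal point, pixels), "position" and "attitude" of the camera in the world. Camera axes: x right, y down, z forward; pixel columns grow to the right and rows downward; lengths in m; the calibration is good to about 2 mm. A picture is of the moment at which its call begins. camera_model takes no time and is no camera call.
A pose or a line that the arm cannot do raises env.PlanningError and nothing moves.
- env.close_job(): hands the job in, once; it reports no verdict.
The state is a dict: "t": time; "qpos": joint angles; "joint_vel": joint speeds; "joint_torque": joint torques, N m; "tool_pos": TCP position; "orientation": TCP orientation; "ft_force": force on the tool from outside, world axes, zero at the start; "ft_torque": the same for the moment, N m; "width": finger opening in m.
Only numpy, scipy, OpenCV 4.12 (cv2) and the standard library are available. Lean on these libraries where they do the work, as an engineer would, in place of code of your own. Each camera call takes 0.05 s, during which the arm holds its last target.

## Working session

There is one attempt and no reset: what is moved stays moved. The work goes in short steps, each a Python script; the robot and the scene stay as the last script left them, time stands still between calls to the robot, and variables do not carry over. Pictures are saved under pics/ and viewed, and the job is handed in when it is done.

```bash
mkdir -p pics; ls; python3 - <<'E'
from rig import env
import cv2
for n in ("side","top"):
    cv2.imwrite(f"pics/{n}0.png",env.grab_frame(n)[:,:,::-1]); print(env.camera_model(n))
s=env.observe(); print(s["t"],s["tool_pos"],s["orientation"],s["ft_force"],s["width"])
E
```

```text
pics
{'fovy': 50.362549794670954, 'cx': 318.9533446587937, 'cy': 243.0745326242333, 'position': array([0.40604838, 0.56406185, 0.75093565]), 'attitude': array([-0.08075289,  0.905536  , -0.41465303,  0.03932428])}
{'fovy': 52.48464042726993, 'cx': 310.8421603393245, 'cy': 246.08958280394185, 'position': array([ 0.37778647, -0.20990024,  1.26983955]), 'attitude': array([-0.69620553,  0.71452007, -0.04552891,  0.05182705])}
0.1 [ 0.19865299 -0.59211895  0.22602425] [ 9.86931143e-01  1.61141016e-01 -1.75801162e-04 -6.79703447e-04] [-0.13259288 -0.15381951 -0.5855003 ] 0.0918106817926411
```

View pics/side0.png

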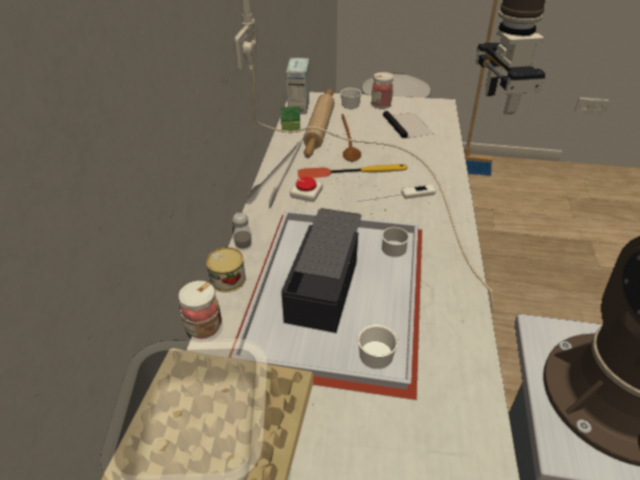

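View pics/top0.png

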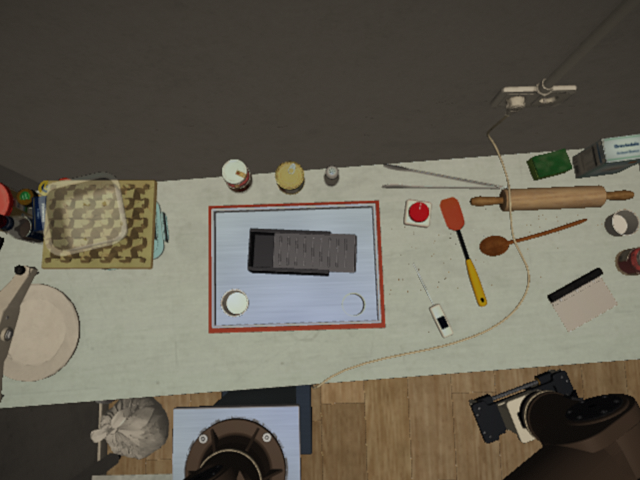

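```bash
cat > h.py <<'E'
import numpy as np, cv2
from scipy.spatial.transform import Rotation as R
from rig import env
def ray(n,u,v):
    c=env.camera_model(n); f=240/np.tan(np.radians(c["fovy"])/2)
    d=np.array([(u-c["cx"])/f,(v-c["cy"])/f,1.])
    return np.array(c["position"]),R.from_quat(c["attitude"]).apply(d)
def onz(n,u,v,z):
    p,d=ray(n,u,v); return p+d*(z-p[2])/d[2]
def proj(n,P):
    c=env.camera_model(n); f=240/np.tan(np.radians(c["fovy"])/2)
    q=R.from_quat(c["attitude"]).inv().apply(np.atleast_2d(P)-c["position"])
    return np.c_[q[:,0]/q[:,2]*f+c["cx"],q[:,1]/q[:,2]*f+c["cy"]]
E
python3 - <<'E'
from h import *
a=cv2.imread("pics/top0.png")[190:340,200:400]
cv2.imwrite("pics/topz.png",cv2.resize(a,None,fx=4,fy=4,interpolation=cv2.INTER_CUBIC))
a=cv2.imread("pics/side0.png")[200:400,220:440]
cv2.imwrite("pics/sidez.png",cv2.resize(a,None,fx=3,fy=3,interpolation=cv2.INTER_CUBIC))
E
```

```text
(no output)
```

View pics/topz.png

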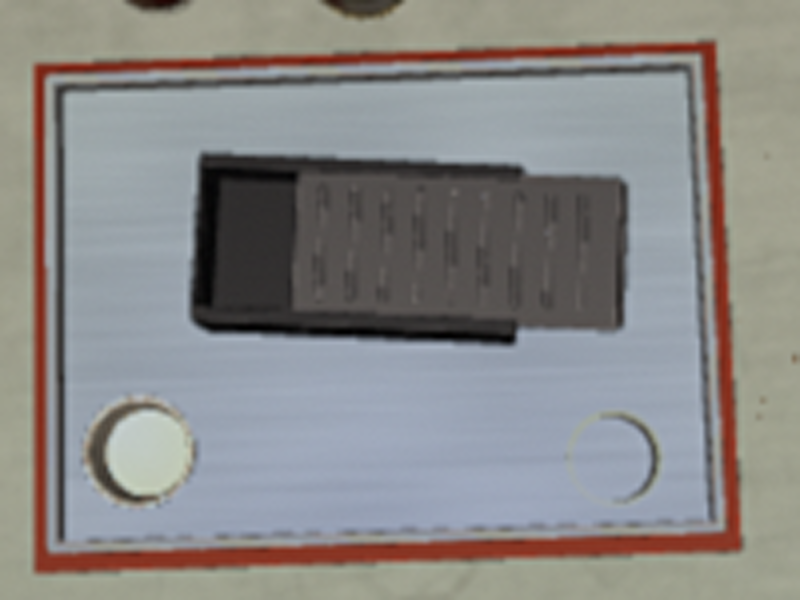

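View pics/sidez.png

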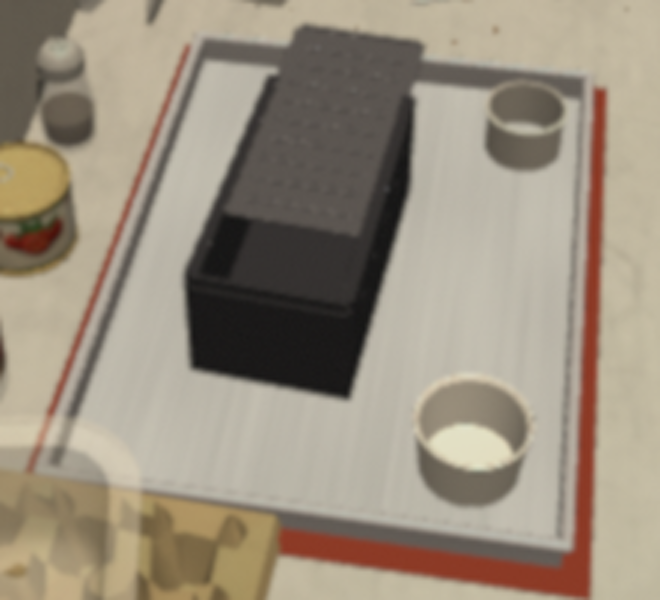

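The zoomed top view (crop offset 200,190, x4) shows the tray's rim corners at about (47,77), (702,55), (727,537) and (48,553). The tin's rim corners are at about (202,155), (521,168) and (193,318), and the lid end is at (625,180)-(622,328), so the tin is slightly yawed.

```bash
python3 - <<'E'
from h import *
def T(x,y,z): return onz("top",(x+.5)/4-.5+200,(y+.5)/4-.5+190,z)
def S(x,y,z): return onz("side",(x+.5)/3-.5+220,(y+.5)/3-.5+200,z)
tr=[T(*p,.026) for p in((47,77),(702,55),(727,537),(48,553))]
print("tray",np.round(tr,4),[np.linalg.norm(tr[i]-tr[i-1]) for i in range(4)],np.mean(tr,0))
trs=[S(*p,.026) for p in((196,38),(590,76),(572,550))]
print("tray side",np.round(trs,4))
tn=[T(*p,.092) for p in((202,155),(521,168),(515,335),(193,318))]
print("tin",np.round(tn,4),[np.linalg.norm(tn[i]-tn[i-1]) for i in range(4)])
print("tin side z.004", [np.round(S(*p,.004),4) for p in((193,368),(348,397))],"top",[np.round(S(*p,.092),4) for p in((188,275),(352,305),(410,98))])
print("lid",[np.round(T(*p,.088),4) for p in((627,180),(622,328))],"side",[np.round(S(*p,.088),4) for p in((300,25),(423,45))])
print("inner lid edge",[T(*p,.088) for p in((297,172),(293,312))])
# corner fit, tray by red mat & ramekin
print("ram",T(141,450,.05),"cut",T(614,457,.042))
for n,c in(("jar",(236,170)),("can",(290,174)),("shk",(331,174))): print(n,onz("top",*c,.06))
E
```

```text
tray [[ 0.6555  0.0564  0.026 ]
 [ 0.6583 -0.3714  0.026 ]
 [ 0.3478 -0.3737  0.026 ]
 [ 0.3486  0.0549  0.026 ]] [np.float64(0.30690395474492693), np.float64(0.4277578341665175), np.float64(0.31049569596905113), np.float64(0.4285169686265523)] [ 0.5025612  -0.15845842  0.026     ]
tray side [[ 0.6574 -0.3571  0.026 ]
 [ 0.3535 -0.3626  0.026 ]
 [ 0.3479  0.0588  0.026 ]]
tin [[ 0.5892 -0.0533  0.092 ]
 [ 0.5758 -0.249   0.092 ]
 [ 0.4734 -0.2422  0.092 ]
 [ 0.4888 -0.0471  0.092 ]] [np.float64(0.10054113756625818), np.float64(0.19611798397987087), np.float64(0.10262088791832986), np.float64(0.19578869239622734)]
tin side z.004 [array([ 0.5883, -0.0492,  0.004 ]), array([ 0.488 , -0.0433,  0.004 ])] top [array([ 0.5862, -0.0464,  0.092 ]), array([ 0.4866, -0.0396,  0.092 ]), array([ 0.4769, -0.2332,  0.092 ])]
lid [array([ 0.5672, -0.314 ,  0.088 ]), array([ 0.4763, -0.3075,  0.088 ])] side [array([ 0.5656, -0.3063,  0.088 ]), array([ 0.4756, -0.2982,  0.088 ])]
inner lid edge [array([ 0.57769229, -0.11127102,  0.088     ]), array([ 0.49128405, -0.10755196,  0.088     ])]
ram [ 0.41108366 -0.00817836  0.05      ] cut [ 0.39939737 -0.30320788  0.042     ]
jar [ 0.74808873 -0.0140012   0.06      ]
can [ 0.73356528 -0.15253311  0.06      ]
shk [ 0.7305881  -0.25752204  0.06      ]
```

```bash
cat >> h.py <<'E'
def push(axis,goal,step,fmax,v=0.04,fslow=None):
    """step along +axis until goal or resisting force>fmax"""
    s=env.observe(); p=np.array(s["tool_pos"]); ref=p.copy(); f0=np.array(s["ft_force"]); log=[]
    while ref[axis]<goal-1e-4:
        ref[axis]=min(goal,ref[axis]+step)
        env.move_straight(ref,v=v)
        s=env.observe(); f=-(s["ft_force"]-f0)[axis]
        log.append((round(float(s["tool_pos"][axis]),4),round(float(f),1)))
        if f>fmax: break
    print(log, "t",s["t"],"f",np.round(s["ft_force"],1),"m",np.round(s["ft_torque"],2)); return s
E
python3 - <<'E'
from h import *
Q=[1,0,0,0]
print(env.inverse_kinematics([.535,-.147,.04],Q))
env.reach([.435,-.147,.2],Q); print(env.observe()["t"])
env.move_straight([.443,-.147,.042],v=.2)
s=env.observe(); print(s["t"],s["tool_pos"],s["ft_force"],s["width"])
for i,n in enumerate(("side","top")): cv2.imwrite(f"pics/{n}1.png",env.grab_frame(n)[190:420,200:440,::-1])
a=[cv2.resize(cv2.imread(f"pics/{n}1.png"),(400,383)) for n in("side","top")]
cv2.imwrite("pics/both1.png",np.hstack(a))
E
```

```text
[ 0.27936679  0.55355953 -0.14857843  1.92493418  0.12535456  0.6718753
 -1.51638457]
1.9333
2.875 [ 0.44350971 -0.14728797  0.04265716] [0.1089377  0.34819809 1.30307155] 0.09198886923895287
```

View pics/both1.png

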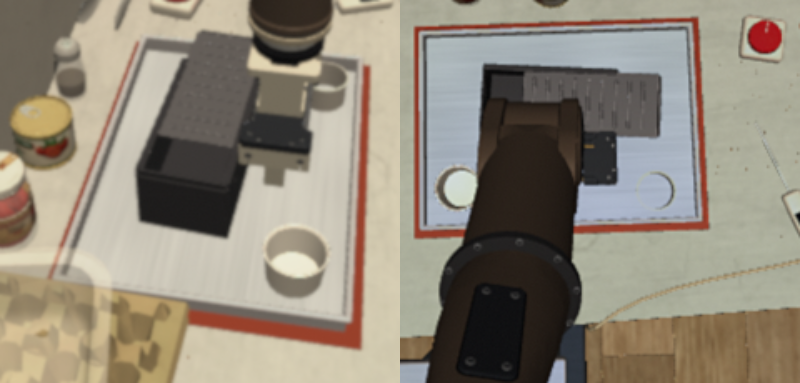

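The fingers stand in front of the tin, clear of the ramekin and cutter, and nothing has moved. Next is the push toward the back rim.

```bash
python3 - <<'E'
from h import *
push(0,.520,.011,25,v=.06)
push(0,.545,.003,11,v=.04)
for i,n in enumerate(("side","top")): cv2.imwrite(f"pics/{n}2.png",env.grab_frame(n)[190:420,200:440,::-1])
a=[cv2.resize(cv2.imread(f"pics/{n}2.png"),(400,383)) for n in("side","top")]
cv2.imwrite("pics/both2.png",np.hstack(a))
E
```

```text
[(0.4556, 0.4), (0.4663, -0.2), (0.4772, -0.2), (0.4876, 1.6), (0.499, 0.2), (0.5101, 0.9), (0.5202, 0.5)] t 5.3083 f [-0.8  0.1 -0.3] m [ 0.13  0.22 -0.06]
[(0.5223, 4.0), (0.5257, 3.3), (0.5291, 2.4), (0.5323, 1.6), (0.5353, 1.4), (0.5355, 12.6)] t 6.8083 f [-13.4  -0.1   8.2] m [0.34 2.44 0.61]
```

View pics/both2.png

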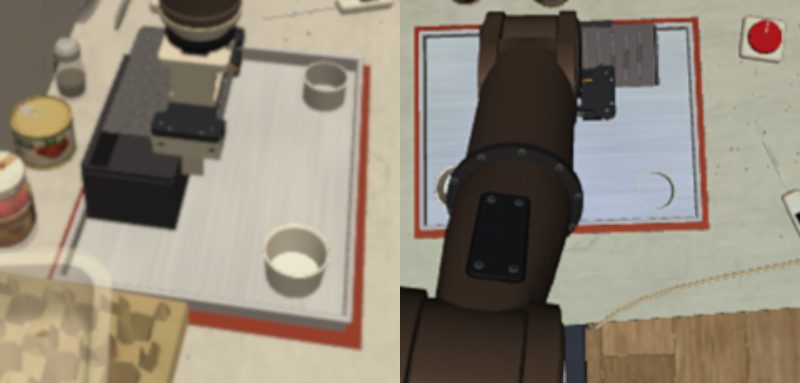

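Contact came at TCP x = 0.5355, which matches the predicted back-rim position. Next I back off and go round to the lid end.

```bash
python3 - <<'E'
from h import *
env.move_straight([.515,-.147,.042],v=.1)
env.move_straight([.50,-.16,.16],v=.25)
env.set_gripper(.03)
Q=R.from_euler('z',[90,-90],degrees=True)*R.from_quat([1,0,0,0])
cur=env.observe()["qpos"]
best=min((np.abs(j-cur).max(),tuple(q.as_quat())) for q in Q if (j:=env.inverse_kinematics([.5975,-.355,.17],q.as_quat())) is not None)
print(best)
env.reach([.5975,-.36,.17],best[1])
env.move_straight([.5975,-.35,.067],v=.2)
s=env.observe(); print(s["t"],s["tool_pos"],s["ft_force"],s["width"])
for i,n in enumerate(("side","top")): cv2.imwrite(f"pics/{n}3.png",env.grab_frame(n)[190:420,200:440,::-1])
a=[cv2.resize(cv2.imread(f"pics/{n}3.png"),(400,383)) for n in("side","top")]
cv2.imwrite("pics/both3.png",np.hstack(a))
E
```

```text
(np.float64(1.1229484239459406), (np.float64(0.7071067811865476), np.float64(-0.7071067811865475), np.float64(0.0), np.float64(0.0)))
10.7167 [ 0.59808696 -0.3501423   0.06813604] [ 0.07124029 -0.1844936   0.09851063] 0.02991195619870843
```

View pics/both3.png

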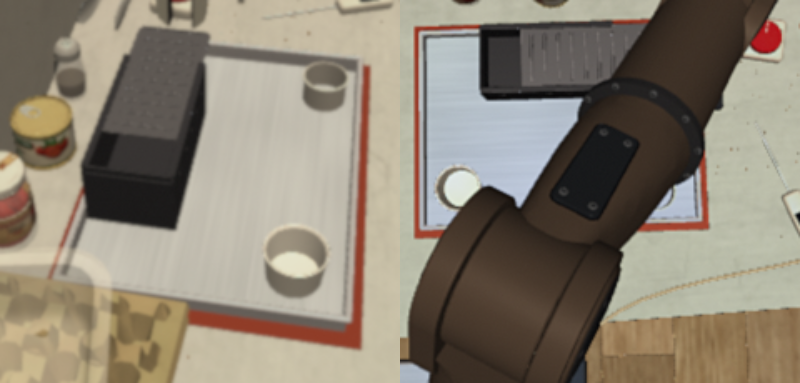

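The tin now lies along the back rim, parallel to it, and the fingers are right of the lid end. Next is the push to the left.

```bash
python3 - <<'E'
from h import *
push(1,-.19,.01,14,v=.05)
for i,n in enumerate(("side","top")): cv2.imwrite(f"pics/{n}4.png",env.grab_frame(n)[190:420,200:440,::-1])
a=[cv2.resize(cv2.imread(f"pics/{n}4.png"),(400,383)) for n in("side","top")]
cv2.imwrite("pics/both4.png",np.hstack(a))
E
```

```text
[(-0.3401, -0.8), (-0.3301, -0.6), (-0.3203, -0.6), (-0.3107, 0.3), (-0.3005, -0.3), (-0.2904, 0.4), (-0.2803, 0.0), (-0.2703, 0.6), (-0.2603, 0.2), (-0.2503, 0.2), (-0.2402, 0.9), (-0.2303, 0.6), (-0.2203, -0.5), (-0.2103, -0.0), (-0.2003, 0.4), (-0.1903, 0.7), (-0.1903, 2.4)] t 16.6583 f [ 0.4 -3.1 -0.2] m [-0.43  0.06  0.07]
```

View pics/both4.png

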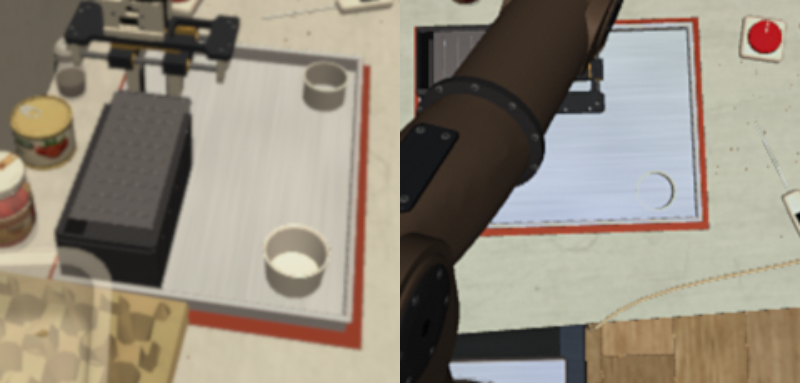

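The lid has about 20 mm left to close and the tin is at or near the left rim. The back line is unchanged, so I continue in fine steps.

```bash
python3 - <<'E'
from h import *
push(1,-.176,.004,14,v=.03)
push(1,-.158,.002,9,v=.03)
for i,n in enumerate(("side","top")): cv2.imwrite(f"pics/{n}5.png",env.grab_frame(n)[190:420,200:440,::-1])
a=[cv2.resize(cv2.imread(f"pics/{n}5.png"),(400,383)) for n in("side","top")]
cv2.imwrite("pics/both5.png",np.hstack(a))
E
```

```text
[(-0.1865, 1.1), (-0.1821, 1.9), (-0.178, -0.1), (-0.176, 1.3)] t 17.85 f [-1.5 -3.6  0.2] m [-0.66  0.21  0.11]
[(-0.174, -0.2), (-0.1719, 0.4), (-0.1698, 0.4), (-0.1678, 0.4), (-0.1671, 3.9), (-0.167, 8.0), (-0.1669, 12.7)] t 19.6 f [  0.3 -16.3   0.5] m [-3.26  0.03  0.39]
```

View pics/both5.png

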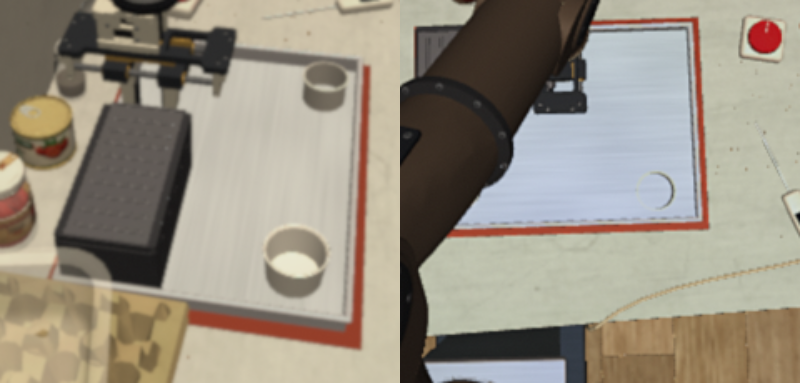

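The push met a hard stop at y = -0.167, against a predicted -0.168. I back off to the right, lift, clear the view and measure.

```bash
python3 - <<'E'
from h import *
env.move_straight([.598,-.20,.068],v=.1)
env.move_straight([.58,-.25,.2],v=.25)
env.set_joints([1.144,.434,.025,1.573,-.012,1.134,-.075])
print(env.observe()["t"],env.observe()["ft_force"])
for n,(a,b,c,d,k) in dict(side=(200,400,220,440,3),top=(190,340,200,400,4)).items():
    im=env.grab_frame(n)[:,:,::-1]; cv2.imwrite(f"pics/{n}6.png",im)
    cv2.imwrite(f"pics/{n}6z.png",cv2.resize(im[a:b,c:d],None,fx=k,fy=k,interpolation=cv2.INTER_CUBIC))
E
```

```text
23.1333 [-0.5248766   0.07263262 -0.3665499 ]
```

View pics/top6z.png

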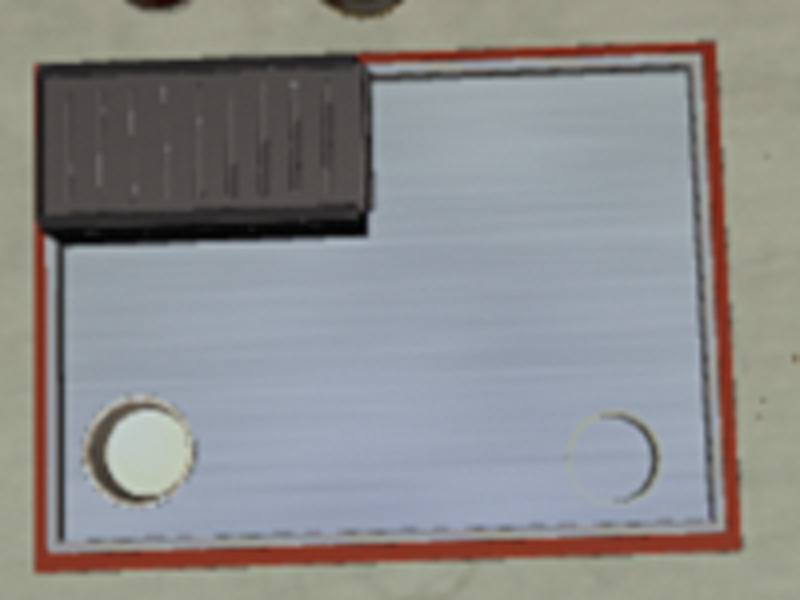

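View pics/side6z.png

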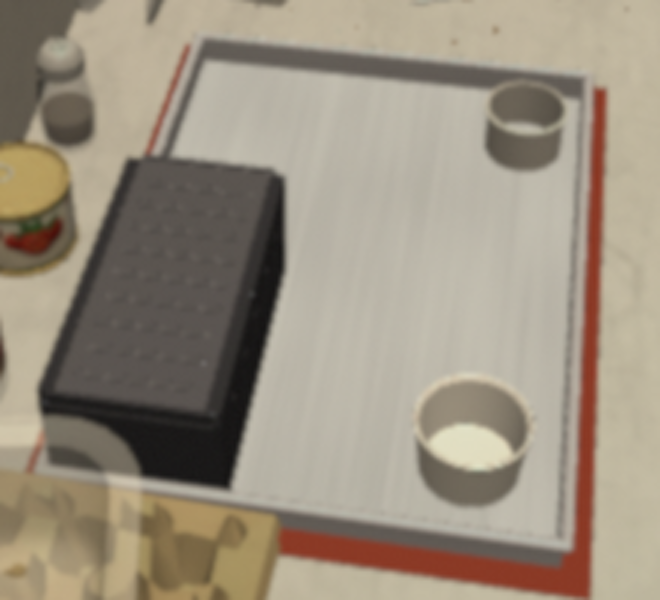

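The top view shows the tin in the back left corner: rim TL (40,66), TR (361,57), base front edge (62,241)-(367,236). The lid fills the tin and the other things look unmoved. I check this in numbers.

```bash
python3 - <<'E'
from h import *
def T(x,y,z): return onz("top",(x+.5)/4-.5+200,(y+.5)/4-.5+190,z)
tl,tr=T(40,66,.092),T(361,57,.092); fl,fr=T(62,241,.004),T(367,236,.004)
print(np.round([tl,tr,fl,fr],4)); print("yaw",np.arctan2(-(tl-tr)[0],(tl-tr)[1]),np.arctan2(-(fl-fr)[0],(fl-fr)[1]))
print("rim inner floor: BL",T(58,541,.004))
# dark edge fit of front base & lengthwise
a=cv2.imread("pics/top6.png").astype(int); b=cv2.imread("pics/top0.png").astype(int)
g=cv2.resize(a[190:340,200:400].astype(np.uint8),None,fx=4,fy=4,interpolation=cv2.INTER_CUBIC).mean(2)
xs=range(75,360,5); pts=[]
for x in xs:
    col=g[222:260,x]; k=np.argmax(np.diff(col)); pts.append(T(x,222+k+.5,.004)[:2])
pts=np.array(pts); c=np.polyfit(pts[:,1],pts[:,0],1); print("front edge yaw",-c[0],"x at mid",np.polyval(c,-.05),np.std(pts[:,0]-np.polyval(c,pts[:,1])))
# tray front inner edge and back rim edge yaw for reference (red/grey boundary back)
def red(im): return (im[:,:,2]-im[:,:,1])>60
big=cv2.resize(a[190:340,200:400].astype(np.uint8),None,fx=4,fy=4,interpolation=cv2.INTER_CUBIC).astype(int)
m=red(big)
e=np.array([T(x,np.where(m[40:90,x])[0].max()+40,.0)[:2] for x in range(380,690,5) if m[40:90,x].any()])
e2=np.array([T(x,np.where(m[520:590,x])[0].max()+520,.0)[:2] for x in range(60,720,5)])
print("tray back yaw",-np.polyfit(e[:,1],e[:,0],1)[0],"mat front yaw",-np.polyfit(e2[:,1],e2[:,0],1)[0])
d=np.abs(a-b).max(2)
# changed pixels outside tin/arm
d[200:275,205:365]=0; ys,xs=np.where(d>40); print(len(xs),xs.min() if len(xs) else 0,ys.min() if len(ys) else 0,xs.max() if len(xs) else 0)
E
```

```text
[[ 0.6478  0.0466  0.092 ]
 [ 0.648  -0.1523  0.092 ]
 [ 0.5501  0.0509  0.004 ]
 [ 0.5481 -0.1496  0.004 ]]
yaw 0.0009731405225787195 -0.010118769265666972
rim inner floor: BL [0.35552236 0.05311105 0.004     ]
front edge yaw 0.007177328233755498 x at mid 0.5474063390072657 0.0007218252500662629
tray back yaw 0.006589692582453185 mat front yaw 0.005693572206695906
621 301 275 633
```

```bash
python3 - <<'E'
import cv2,numpy as np
d=np.abs(cv2.imread("pics/top6.png").astype(int)-cv2.imread("pics/top0.png")).max(2)
n,l,st,c=cv2.connectedComponentsWithStats((d>40).astype(np.uint8))
print([list(map(int,s)) for s in st[1:] if s[4]>8])
d=np.abs(cv2.imread("pics/side6.png").astype(int)-cv2.imread("pics/side0.png")).max(2)
n,l,st,c=cv2.connectedComponentsWithStats((d>40).astype(np.uint8))
print([list(map(int,s)) for s in st[1:] if s[4]>8])
E
```

```text
[[209, 203, 148, 74, 6722], [519, 371, 31, 15, 121], [540, 378, 10, 6, 25], [542, 385, 14, 6, 49], [474, 388, 34, 13, 127], [511, 389, 14, 7, 33], [611, 393, 11, 1, 11], [493, 394, 16, 8, 48], [486, 399, 6, 5, 18], [499, 430, 7, 5, 21]]
[[477, 54, 13, 12, 72], [484, 60, 6, 12, 51], [494, 67, 14, 10, 94], [501, 77, 5, 6, 22], [487, 78, 9, 18, 101], [491, 78, 11, 23, 116], [502, 84, 4, 4, 13], [317, 208, 45, 12, 337], [232, 222, 127, 142, 9344], [310, 263, 4, 11, 31], [283, 271, 21, 52, 649]]
```

Only the tin and the gripper differ between the before and after pictures, so nothing else moved. I hand the job in.

```bash
python3 - <<'E'
from rig import env
print(env.observe()["t"]); print(env.close_job())
E
```

```text
23.2333
the job is handed in; nothing more can be done
None
```

The job is handed in at 23.2 s of the 51 s allowed; no verdict is reported. The tin is in the back left corner of the tray with its lid shut, by my checks.

**What I did:** I pushed the tin to the back rim with two spread fingers on its front side. Then I pushed its lid flange to the left until the tin met the left rim and the lid met its stop. I backed off and returned the arm to its start pose, clear of everything.

**Last checks:**
- **Stops:** Both pushes ended hard where predicted. The back push stopped at TCP x 0.5355 (12.6 N) and the lid push at TCP y -0.167 against a predicted -0.168 (12.7 N).
- **Corner:** The tin's corner measured about (0.648, 0.047), within about 2 mm of the tray's inner corner.
- **Angle:** The tin's fitted front edge is parallel to the tray's back rim (0.007 against 0.006 rad). A rougher two-point reading of the same edge gave -0.010 rad, still within tolerance.
- **Lid:** I did not measure the opening directly. The stop position puts the flange about 5 to 7 mm out from the tin's end, where 7 mm means shut, and the pictures show the lid filling the tin.
- **Other things:** The before and after pictures differ only at the tin and the parked gripper.

**Disagreement:** At the start the two cameras disagreed by about 7 mm in y on the tin. I relied on the top view and the contact stops.

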